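# Hang the lower tube carrier under a spring balance and log the weight

### The job

Hang the long tube carrier by its strap hook from the wire loop under the small carrier that already hangs on the spring balance, and let the balance take its weight slowly so that it neither jerks nor bounces when you let go. Once the two carriers hang still, press the record button on the logger box fully down, and leave everything else where it is.

Things in the scene. Friction and masses are not known exactly. Their poses are not given: they have to be found in the camera images.
- lower_center (a point): Centre, half-way up, of the long white tube carrier to be hung: a loose block 210 (x) x 44 (y) x 28 (z) mm, 0.1 to 0.36 kg (unknown), standing on the table. Its -x end (x -105 to -55 mm) is bare for gripping across the 44 mm width; grip about 90 mm from the centre, so that the hand stays clear of the small carrier above. Low tube caps, 5 mm high, stand on the rest.
- hook (a point): Point in the long carrier's strap hook where the loop bar's centre lies when seated: 85.5 mm straight above lower_center, same axes. The hook is a steel strap 16 mm wide (y), an inverted 90 degree V open below; stem on the -x side (x = -14.5 mm), free tip on the +x side. Its top is 9 mm above this point, the tip reaches 9 mm below it and 16 mm to +x.
- loop (a point): Middle of the bottom bar of the wire loop under the small carrier. The bar is 5 mm thick, along y, 36 mm between the upright wires' centres, clear height 32 mm above it. About 189 mm above the table at first. x points away from the robot, to the stand's post: the hook tip goes through the loop in +x with hook 12 to 25 mm above this point, then down onto the bar.
- stand: Fixed lab stand holding the spring balance; origin on the table straight below the chain, x towards the post 165 mm away (boom 530 mm up). Grey foot plate 14 mm thick, from x = 90 to 240 mm, 200 mm wide. The balance tube, 29 mm thick, is over the origin, 348 to 507 mm above the table.
- balance (a joint): Stretch of the spring balance in m, downward positive, 0 with the small carrier alone, end of scale 0.065. Spring 70 N/m (14 mm per newton), lightly damped: the long carrier's weight stretches it 14 to 51 mm, and the loop goes down by as much. When the balance carries all of it, the hand feels no weight.
- record_top (a point): Centre of the top face of the round grey record button, 26 mm across, on the fixed grey logger box (110 x 140 x 50 mm). It is pressed straight down, 6 mm of travel, about 4 N when fully down.
- record (a joint): Travel of the record button in m: 0 up, 0.006 fully down; it springs back.
- lower: The same long carrier; origin at the centre of its underside, 14 mm below lower_center.
- upper: The small carrier, a white block 50 x 110 x 26 mm (0.12 kg in all) with the wire loop below it; origin on its pivot at the balance's rod, 131 mm above loop; swings freely about y.
- spare_rack: Bystander: white tube rack 150 x 44 x 28 mm without a hook, loose; origin under its centre
- bottle: Bystander: amber bottle, 60 mm across, 130 mm tall, loose; origin under its centre
- beaker: Bystander: glass beaker, 68 mm across, 80 mm tall, loose; origin under its centre
- brass_mass: Bystander: brass weight, 36 mm across, 58 mm tall, loose; origin under its centre
- petri: Bystander: clear shallow dish, 90 mm across, 14 mm tall, loose; origin under its centre
Not all that is in view belongs to the job. Of the things like the lower, leave any that is red or turquoise; of the rest the smaller one is meant.

How it is judged:
By the outcome, as a careful person would: the job done as asked, in the order asked, and still so for the second after the job is handed in, with the robot touching nothing.
It also fails if it takes over 58 s, if anything falls off the work surface, if the arm or the gripper's body presses on something with over 40 N, if the wrist force passes 120 N, or if a joint passes its speed limit or range.

### The arm

A 6-joint arm with a two-finger parallel gripper is mounted at the origin on the work surface. World frame = base frame: x ahead of the robot, y to its left, z up, the work surface at z = 0. Lengths are in m, angles in rad, forces in N, time in s.
With the tool pointing down it reaches from about 0.4 to 0.925 m from the base axis. Payload 12.5 kg.
Tool frame: the origin (TCP) lies midway between the tips of the shut fingers; the grasp point (between the pads) lies 19 mm behind it (bot.hold_point_z is the distance from the TCP to the grasp point, in m); z points along the fingers, y is the direction in which the jaws open and shut (so a half turn about z gives the same grasp; the last joint's range is limited). The gripper opens to 95 mm and grips with 3 to 60 N. Pads are 20 mm wide; open, the fingers measure 119 mm over their backs; the gripper's body (75 mm by 180 mm) begins 59 mm behind the grasp point.
Start: joints at [1.164, 0.491, 1.559, -0, 1.092, -0.106], TCP at [0.185, 0.597, 0.215] pointing down, gripper open.
Joint ranges: [-3.1, 3.1], [-0.84, 2.19], [0.05, 2.79], [-1.13, 4.28], [0.06, 2.93], [-2.69, 2.69]. Speed limits (rad/s): [2.22, 2.22, 2.79, 3.14, 3.14, 3.14].

### API

Orientations are given as a rotation vector (axis times angle).
In Python, from plant import sensors, cams, bot gives the robot as it stands. The module is installed in compiled form; this text tells all that it offers.
- The arm moves only by the tool apply_moves, never from a script. Its argument "series" is one flat list of numbers, 7 for each row, row after row: the shift along the tool's x, y, z in units of 50 mm (1.0 is 50 mm), then the turn, a rotation vector about the tool's x, y, z in units of 8 degrees (1.0 is 8 degrees), then the opening in per cent of the stroke, from 0 (shut) to 100 (fully open). In form: [tx, ty, tz, rx, ry, rz, hand, tx, ty, tz, rx, ry, rz, hand, ...]. A call has 1 to 12 rows; each row is the pose to reach, as a shift and turn from the pose commanded when the call began, along the tool's axes at that moment; what a row does not reach only later rows make up. A row lasts 1/10 s, in which the tool goes at most 50 mm and 8.59 degrees, less where a joint would pass 70% of its speed; a pose out of reach is approached as far as the arm can. A call with a gripper value outside its range is refused whole. The fingers move at their own pace and stop on an object; "squeeze" is the grip in N (left out, the last holds). Time passes only in rows, so rows that repeat a pose let the fingers close. It gives the time, the measured TCP pose, the force and the opening at its end, in the units of the state.
- sensors.state(): the state, without advancing time (a new reading comes with each control period).
- cams.capture(name): name is "scene" or "top"; returns (picture, depth): 400x640x3 uint8, red, green, blue; 400x640 float32, m along the optical axis (not along the pixel's ray), 0 where there is no reading.
- cams.get_calibration(name): a dict with "mtx" (3x3 intrinsics, pixels), "extrinsics" (4x4, takes a point from world to camera coordinates). Camera axes: x right, y down, z forward; pixel columns grow to the right and rows downward; lengths in m; the calibration is good to about 2 mm. A picture is of the moment at which its call begins. get_calibration takes no time and is no camera call.
- bot.finish_job(): hands the job in, once; it reports no verdict.
The state is a dict: "clock": time; "joint_pos": joint angles; "qd": joint speeds; "effort": joint torques, N m; "eef_pos": TCP position; "ee_rot": TCP orientation; "ft_force": force on the tool from outside, world axes, zero at the start; "ft_torque": the same for the moment, N m; "grip_width": finger opening in m.
Only numpy, scipy, OpenCV 4.12 (cv2) and the standard library are available. Lean on these libraries where they do the work, as an engineer would, in place of code of your own. Each camera call takes 0.05 s, during which the arm holds its last target. There are 200 camera calls.

## Working session

There is one attempt and no reset: what is moved stays moved. The work goes in short steps, Python scripts to look and compute and a tool call to move; the robot and the scene stay as the last step left them, time stands still between calls to the robot, and variables do not carry over. Pictures are saved under pics/ and viewed, about 8 in all and at most 12, crops included, and the job is handed in when it is done.

Besides the shell and the picture viewer there is one more tool, called after "Emit:" as name(argument=value, ...) on one line, values as JSON. apply_moves: Moves the arm, as the interface text tells. Its arguments: {"type":"object","properties":{"series":{"type":"array","items":{"type":"number"}},"squeeze":{"type":"number"}},"required":["series"]}

```bash
mkdir -p pics; cat > h.py <<'E'
import numpy as np, cv2
from plant import sensors, cams, bot
def snap(n,tag):
    p,d=cams.capture(n); np.savez(f'{tag}.npz',p=p,d=d); cv2.imwrite(f'pics/{tag}.png',p[:,:,::-1]); return p,d
def world(n,u,v,d):
    c=cams.get_calibration(n);K=c['mtx'];T=np.linalg.inv(c['extrinsics'])
    u,v,d=map(np.asarray,(u,v,d))
    P=np.stack([(u-K[0,2])/K[0,0]*d,(v-K[1,2])/K[1,1]*d,d,np.ones_like(d)],-1)
    return (P@T.T)[...,:3]
def cloud(n,tag):
    z=np.load(f'{tag}.npz');d=z['d'];v,u=np.indices(d.shape)
    return z['p'],d,world(n,u,v,d)
def crop(tag,r0,r1,c0,c1,k,out):
    p=np.load(f'{tag}.npz')['p'][r0:r1,c0:c1,::-1]
    cv2.imwrite(f'pics/{out}.png',cv2.resize(p,None,fx=k,fy=k,interpolation=cv2.INTER_CUBIC))
E
python3 - <<'E'
from h import *
snap('scene','s0');snap('top','t0')
for n in('scene','top'):
    c=cams.get_calibration(n);print(n,c['mtx'].round(1).tolist(),np.linalg.inv(c['extrinsics']).round(3).tolist())
print(sensors.state())
a=cv2.imread('pics/s0.png');b=cv2.imread('pics/t0.png')
E
```

```text
scene [[364.9, 0.0, 318.2], [0.0, 364.9, 197.9], [0.0, 0.0, 1.0]] [[-0.065, 0.584, -0.809, 1.357], [0.998, 0.056, -0.04, -0.032], [0.022, -0.81, -0.586, 0.838], [0.0, 0.0, 0.0, 1.0]]
top [[474.2, 0.0, 305.6], [0.0, 474.2, 200.4], [0.0, 0.0, 1.0]] [[0.02, -0.991, 0.131, 0.254], [-1.0, -0.018, 0.017, -0.106], [-0.014, -0.132, -0.991, 1.91], [0.0, 0.0, 0.0, 1.0]]
{'clock': 0.1, 'joint_pos': array([ 1.16435999e+00,  4.91494867e-01,  1.55939928e+00,  6.39315785e-06,
        1.09169332e+00, -1.05639495e-01]), 'qd': array([ 4.16551030e-05, -3.00910822e-03, -2.56499994e-03, -7.43897013e-05,
        1.17488817e-03,  2.63464722e-04]), 'effort': array([ 2.69829747e-03, -6.13620472e+01, -2.58607703e+01,  6.93397410e-02,
        4.71185369e-02, -7.15115289e-05]), 'eef_pos': array([0.18508947, 0.59673622, 0.21411922]), 'ee_rot': array([-4.70677272e-01, -3.10587309e+00,  1.50933251e-03]), 'ft_force': array([-0.74091825,  0.33589471, -0.05175026]), 'ft_torque': array([0.00359098, 0.00210281, 0.01556587]), 'grip_width': 0.09531516636680551}
```

View pics/s0.png

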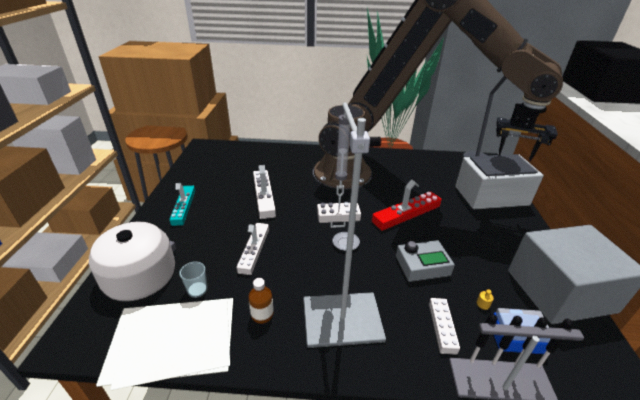

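View pics/t0.png

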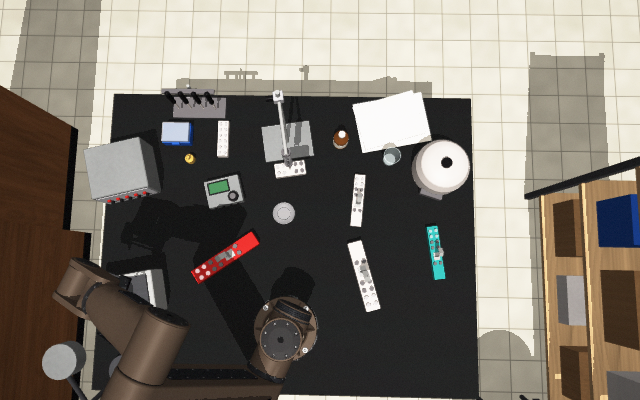

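Hooked carriers, as candidates: red at top (226,257), turquoise at top (436,252), large white at top (364,275) and smaller white at top (358,200), which is scene (254,248). Spare_rack at top (223,138) has no hook. By the rule, the smaller white is the one meant. I'll measure it and confirm in a crop.

```bash
python3 - <<'E'
from h import *
p,d,W=cloud('top','t0')
def rep(name,c0,c1,r0,r1,zl,zh):
    w=W[r0:r1,c0:c1].reshape(-1,3); q=p[r0:r1,c0:c1].reshape(-1,3).astype(int)
    m=(w[:,2]>zl)&(w[:,2]<zh)&(q.min(1)>90 if 'c_' in name else True)
    w=w[m]; 
    (cx,cy),sz,an=cv2.minAreaRect((w[:,:2]*1000).astype(np.float32));print(name,len(w),round(cx,1),round(cy,1),np.round(sz,1),round(an,1),'z',np.percentile(w[:,2],[5,50,95]).round(3))
rep('big',335,390,230,320,.02,.04)
rep('small',343,373,165,235,.02,.04)
rep('small hook',343,373,165,235,.06,.13)
rep('logger',200,248,172,212,.04,.056)
rep('logger high',200,248,172,212,.0565,.08)
rep('upper',265,315,140,185,.24,.40)
rep('foot',255,320,115,165,.008,.02)
rep('tube',265,315,130,185,.45,.52)
rep('spare',210,235,115,160,.02,.04)
p,d,W=cloud('scene','s0')
rep('s small',230,275,220,275,.02,.04)
rep('s hook',230,275,210,275,.06,.13)
rep('s upper',310,365,195,225,.24,.40)
rep('s foot',300,390,290,350,.008,.02)
rep('s logger',390,460,235,285,.045,.056)
rep('s btn',400,425,238,256,.054,.08)
crop('s0',120,280,230,410,4,'c1')
a=np.load('s0.npz')['p'][150:290,150:300,::-1]; b=np.load('t0.npz')['p'][160:300,320:470,::-1]
cv2.imwrite('pics/c2.png',cv2.resize(np.hstack([a,b]),None,fx=2.6,fy=2.6,interpolation=cv2.INTER_CUBIC))
E
```

```text
big 668 212.1 -305.2 [274.6  58.9] 16.3 z [0.028 0.035 0.039]
small 492 510.2 -281.1 [ 44.8 208.3] 85.4 z [0.022 0.029 0.037]
small hook 39 509.0 -281.6 [16.  30.5] 83.2 z [0.074 0.099 0.109]
logger 775 533.3 255.7 [111.7 140.9] 14.6 z [0.043 0.05  0.055]
logger high 167 530.2 251.3 [100.4 128.7] 14.2 z [0.057 0.06  0.076]
upper 431 588.8 -18.1 [ 51.  110.1] 9.4 z [0.244 0.251 0.36 ]
foot 1225 758.8 8.8 [207.2 265.2] 0.9 z [0.009 0.014 0.019]
tube 70 586.8 -18.5 [24.3 27.9] 15.6 z [0.459 0.505 0.511]
spare 368 768.8 274.2 [181.  70.] 12.4 z [0.022 0.028 0.037]
s small 640 509.3 -277.1 [ 45.6 213.3] 85.1 z [0.023 0.03  0.036]
s hook 68 509.2 -277.3 [16.1 31.9] 85.2 z [0.064 0.098 0.11 ]
s upper 694 661.6 -4.0 [200.8 108.5] 8.9 z [0.243 0.253 0.387]
s foot 3574 752.0 11.6 [154.7 200.3] 8.6 z [0.013 0.016 0.019]
s logger 1026 533.9 259.1 [112.3 139.8] 15.3 z [0.048 0.053 0.056]
s btn 197 513.8 222.0 [60.2 75. ] 3.6 z [0.054 0.063 0.075]
```

View pics/c2.png

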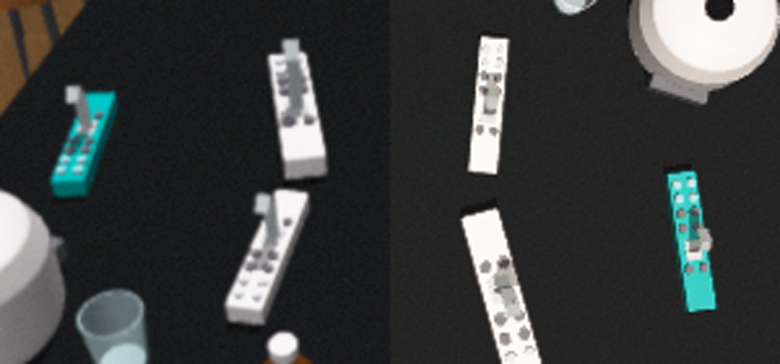

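View pics/c1.png

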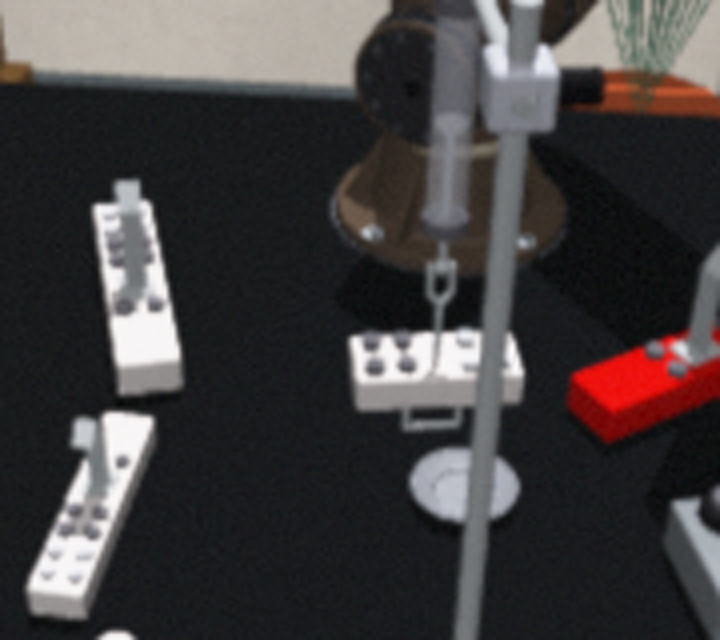

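c2 confirms the smaller white carrier at scene (254,248): bare end towards the robot, caps and hook tip to +x, 210 x 44 mm. c1 shows the loop bar at crop (432,428), which is scene (338,227), hanging free over the petri dish. Next I'll work out the moves.

```bash
cat >> h.py <<'E'
from scipy.spatial.transform import Rotation as Ro
def plan(*wps):
    """wps: (x,y,z,yaw of tool y deg) -> rows in tool units"""
    s=sensors.state();R=Ro.from_rotvec(s['ee_rot'])
    for x,y,z,a in wps:
        a=np.radians(a);yv=np.array([np.cos(a),np.sin(a),0]);zv=np.array([0,0,-1.]);xv=np.cross(yv,zv)
        G=Ro.from_matrix(np.stack([xv,yv,zv],1))
        print((R.inv().apply(np.array([x,y,z])-s['eef_pos'])/.05).round(3),np.degrees((R.inv()*G).as_rotvec()).round(2)/8)
    print('t',s['clock'],'pos',s['eef_pos'].round(4),'F',s['ft_force'].round(2),'T',s['ft_torque'].round(3),'w',s['grip_width'].round(4),'j',s['joint_pos'].round(2))
E
python3 - <<'E'
from h import *
plan((.42,.38,.25,85.2),(.45,.1,.25,85.2),(.43,-.1,.2,85.2),(.4203,-.2715,.12,85.2))
crop('t0',165,220,190,260,8,'c3')
E
```

```text
[-5.771 -2.749 -0.716] [-7.50000e-03 -1.25000e-03 -1.55375e+00]
[-8.004 -7.92  -0.711] [-7.50000e-03 -1.25000e-03 -1.55375e+00]
[ -8.807 -11.858   0.293] [-7.50000e-03 -1.25000e-03 -1.55375e+00]
[ -9.638 -15.189   1.896] [-7.50000e-03 -1.25000e-03 -1.55375e+00]Traceback (most recent call last):
  File "<stdin>", line 2, in <module>
  File "h.py", line 24, in plan
    print('t',s['clock'],'pos',s['eef_pos'].round(4),'F',s['ft_force'].round(2),'T',s['ft_torque'].round(3),'w',s['grip_width'].round(4),'j',s['joint_pos'].round(2))
                                                                                                                ^^^^^^^^^^^^^^^^^^^^^
AttributeError: 'float' object has no attribute 'round'
```

Emit:
apply_moves(series=[-5.77,-2.75,-0.72,0,0,-1.55,100,-5.77,-2.75,-0.72,0,0,-1.55,100,-5.77,-2.75,-0.72,0,0,-1.55,100,-5.77,-2.75,-0.72,0,0,-1.55,100,-5.77,-2.75,-0.72,0,0,-1.55,100,-5.77,-2.75,-0.72,0,0,-1.55,100,-8.0,-7.92,-0.71,0,0,-1.55,100,-8.0,-7.92,-0.71,0,0,-1.55,100,-8.0,-7.92,-0.71,0,0,-1.55,100,-8.0,-7.92,-0.71,0,0,-1.55,100,-8.0,-7.92,-0.71,0,0,-1.55,100,-8.0,-7.92,-0.71,0,0,-1.55,100])

```text
clock: 1.3
eef_pos: [0.4497, 0.0983, 0.2501]
ee_rot: [0.132, 3.139, 0.0]
ft_force: [1.5, 0.8, 0.6]
grip_width: 0.0952
```

```bash
sed -i "s/s\['grip_width'\].round(4)/round(s['grip_width'],4)/" h.py; python3 - <<'E'
from h import *
plan((.43,-.1,.2,85.2),(.4203,-.2715,.12,85.2),(.4203,-.2715,.05,85.2))
E
```

```text
[ 0.059 -3.984  1.002] [ 0.00125  0.00125 -0.00375]
[-0.036 -7.419  2.602] [ 0.00125  0.00125 -0.00375]
[-0.036 -7.419  4.002] [ 0.00125  0.00125 -0.00375]
t 1.3 pos [0.4497 0.0983 0.2501] F [1.48 0.82 0.61] T [ 0.    -0.074  0.022] w 0.0952 j [ 0.07  0.21  1.9   0.    1.03 -1.42]
```

Emit:
apply_moves(series=[0.06,-3.98,1.0,0,0,0,100,0.06,-3.98,1.0,0,0,0,100,0.06,-3.98,1.0,0,0,0,100,0.06,-3.98,1.0,0,0,0,100,-0.04,-7.42,2.6,0,0,0,100,-0.04,-7.42,2.6,0,0,0,100,-0.04,-7.42,2.6,0,0,0,100,-0.04,-7.42,2.6,0,0,0,100,-0.04,-7.42,2.6,0,0,0,100,-0.04,-7.42,3.6,0,0,0,100,-0.04,-7.42,4.0,0,0,0,100,-0.04,-7.42,4.0,0,0,0,100])

```text
clock: 2.5
eef_pos: [0.4196, -0.2683, 0.0481]
ee_rot: [-0.132, -3.135, -0.005]
ft_force: [0.9, 0.4, 0.3]
grip_width: 0.095
```

```bash
python3 - <<'E'
from h import *
plan((.4203,-.2715,.004,85.2))
snap('scene','s1')
crop('s1',130,290,160,340,4,'c4')
crop('t0',165,220,190,260,8,'c3')
E
```

```text
[-0.023 -0.065  0.881] [ 0.02125 -0.02875 -0.00375]
t 2.5 pos [ 0.4196 -0.2683  0.0481] F [0.93 0.37 0.34] T [ 0.018 -0.007  0.08 ] w 0.095 j [-0.7   0.57  2.02  0.    0.56 -2.19]
```

View pics/c4.png

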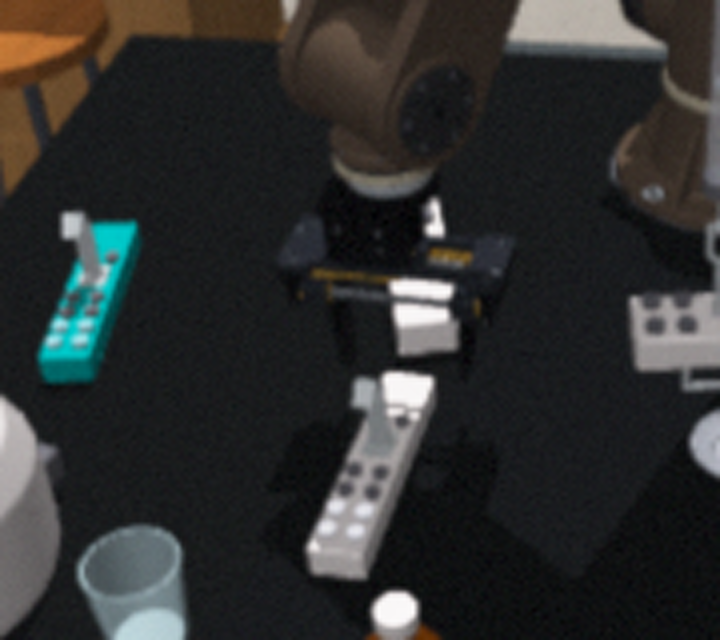

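```bash
python3 - <<'E'
from h import *
c=cams.get_calibration('scene')
for q in [(.42,-.27,.048),(.424,-.222,.048),(.416,-.319,.048),(.405,-.27,.028),(.509,-.279,.108),(.42,-.27,.028)]:
    k=c['mtx']@(c['extrinsics']@np.r_[q,1])[:3];print(q,k[:2]/k[2],'crop',(k[:2]/k[2]-[160,130])*4)
p,d,W=cloud('scene','s1')
for u,v in[(405,385),(430,300),(345,340),(470,315)]:
    print(u,v,W[130+v//4,160+u//4].round(3))
E
```

```text
(0.42, -0.27, 0.048) [260.77621786 221.44066574] crop [403.10487145 365.76266294]
(0.424, -0.222, 0.048) [274.71161394 223.03511499] crop [458.84645577 372.14045995]
(0.416, -0.319, 0.048) [246.66472197 219.84225307] crop [346.65888787 359.36901226]
(0.405, -0.27, 0.028) [262.02443838 223.15756235] crop [408.09775354 372.6302494 ]
(0.509, -0.279, 0.108) [250.95030838 224.60280773] crop [363.80123353 378.41123094]
(0.42, -0.27, 0.028) [261.18858185 225.9753629 ] crop [404.7543274 383.9014516]
405 385 [ 0.42  -0.271  0.028]
430 300 [ 0.448 -0.238  0.141]
345 340 [ 0.424 -0.317  0.075]
470 315 [ 0.459 -0.205  0.14 ]
```

Emit:
apply_moves(series=[0,0,0.4,0,0,0,100,0,0,0.7,0,0,0,100,0,0,0.9,0,0,0,100,0,0,0.9,0,0,0,100,0,0,0.9,0,0,0,20,0,0,0.9,0,0,0,20,0,0,0.9,0,0,0,20,0,0,0.9,0,0,0,20,0,0,0.9,0,0,0,20,0,0,0.9,0,0,0,20,0,0,0.9,0,0,0,20,0,0,0.9,0,0,0,20], squeeze=55)

```text
clock: 3.75
eef_pos: [0.4207, -0.2697, 0.0051]
ee_rot: [0.132, 3.139, -0.0]
ft_force: [0.8, -0.1, 1.0]
grip_width: 0.0434
```

```bash
python3 - <<'E'
from h import *
plan()
E
```

```text
t 3.75 pos [ 0.4207 -0.2697  0.0051] F [ 0.81 -0.13  1.03] T [-0.08   0.025  0.069] w 0.0434 j [-0.7   0.65  2.04  0.    0.45 -2.19]
```

Emit:
apply_moves(series=[0,0,-0.3,0,0,0,20,0,0,-0.6,0,0,0,20,0,0,-0.9,0,0,0,20,0,0,-1.2,0,0,0,20,0,0,-1.5,0,0,0,20,0,0,-1.8,0,0,0,20,0,0,-2.0,0,0,0,20,0,0,-2.0,0,0,0,20,0,0,-2.0,0,0,0,20,0,0,-2.0,0,0,0,20,0,0,-2.0,0,0,0,20,0,0,-2.0,0,0,0,20])

```text
clock: 4.95
eef_pos: [0.4205, -0.2695, 0.1046]
ee_rot: [-0.133, -3.138, -0.001]
ft_force: [1.1, 0.1, -2.5]
grip_width: 0.0435
```

```bash
python3 - <<'E'
from h import *
plan()
p,d=snap('scene','s2');p,d,W=cloud('scene','s2')
w=W[150:300,210:300].reshape(-1,3)
q=p[150:300,210:300].reshape(-1,3).astype(int)
dx=(w[:,:2]-[.4207,-.2697])@np.array([np.cos(np.radians(-4.8)),np.sin(np.radians(-4.8))])
m=(w[:,2]>.07)&(w[:,2]<.35)&(dx>.05)&(dx<.3)&(q.min(1)>100)&(abs(w[:,1]+.275)<.06)
for lo in np.arange(.05,.21,.02):
    k=m&(dx>lo)&(dx<lo+.02);print(round(lo,2),k.sum(),w[k][:,2].round(3).max() if k.any() else 0,np.percentile(w[k][:,2],[10,50,80]).round(4) if k.any() else 0)
h=m&(w[:,2]>.185);print(w[h].mean(0),w[h].min(0),w[h].max(0),h.sum())
crop('s2',120,280,180,340,4,'c5')
E
```

```text
t 4.95 pos [ 0.4205 -0.2695  0.1046] F [ 1.07  0.13 -2.51] T [0.065 0.243 0.015] w 0.0435 j [-0.7   0.47  1.98  0.    0.69 -2.19]
0.05 36 0.137 [0.1272 0.1297 0.1312]
0.07 126 0.205 [0.1288 0.1367 0.1674]
0.09 91 0.209 [0.1281 0.1332 0.2012]
0.11 48 0.135 [0.1258 0.1292 0.131 ]
0.13 48 0.138 [0.1273 0.1298 0.1314]
0.15 77 0.137 [0.1271 0.1304 0.1335]
0.17 91 0.137 [0.1268 0.1297 0.1328]
0.19 108 0.131 [0.106  0.1181 0.1257]
[ 0.51603868 -0.27600031  0.20034085] [ 0.4970675  -0.28464147  0.18523248] [ 0.52639726 -0.26725108  0.20880395] 43
```

View pics/c5.png

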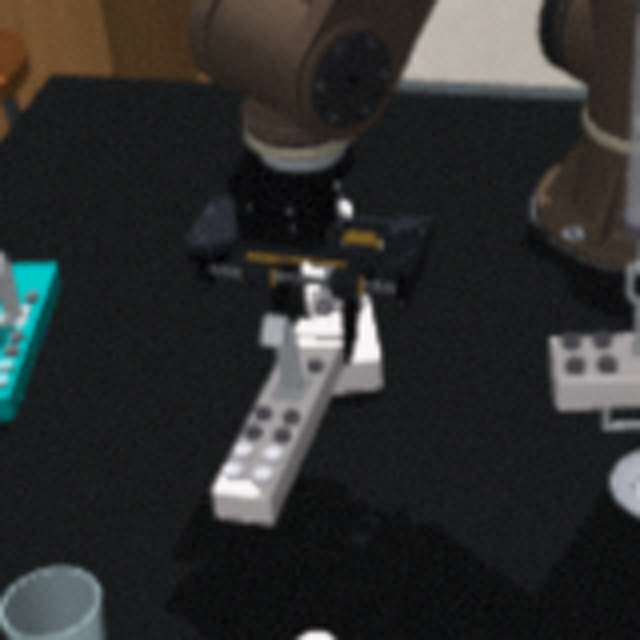

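```bash
python3 - <<'E'
from h import *
for dd in (1,):
    o=world('scene',338.4,226.8,0.);e=world('scene',338.4,226.8,1.)
    t=(.189-o[2])/(e[2]-o[2]);print('loop z=.189',o+t*(e-o))
p,d,W=cloud('scene','s2')
w=W[195:228,310:370].reshape(-1,3);q=p[195:228,310:370].reshape(-1,3)
m=(w[:,2]>.252)&(w[:,2]<.275)&(w[:,0]<.64);print(m.sum(),cv2.minAreaRect((w[m][:,:2]*1000).astype(np.float32)))
for r in range(200,234,2):
    print(r,[(round(W[r,c,0],3),round(W[r,c,2],3)) for c in (325,332,338,344)])
E
```

```text
loop z=.189 [ 0.59055411 -0.01228431  0.189     ]
291 ((590.7196655273438, -14.71255874633789), (51.216064453125, 107.4705810546875), 8.354647636413574)
200 [(np.float64(0.214), np.float64(0.002)), (np.float64(0.216), np.float64(0.006)), (np.float64(0.209), np.float64(0.002)), (np.float64(0.209), np.float64(0.003))]
202 [(np.float64(0.229), np.float64(0.004)), (np.float64(0.228), np.float64(0.005)), (np.float64(0.226), np.float64(0.005)), (np.float64(0.569), np.float64(0.259))]
204 [(np.float64(0.581), np.float64(0.257)), (np.float64(0.58), np.float64(0.258)), (np.float64(0.571), np.float64(0.252)), (np.float64(0.574), np.float64(0.256))]
206 [(np.float64(0.583), np.float64(0.252)), (np.float64(0.583), np.float64(0.253)), (np.float64(0.588), np.float64(0.258)), (np.float64(0.577), np.float64(0.251))]
208 [(np.float64(0.594), np.float64(0.254)), (np.float64(0.602), np.float64(0.261)), (np.float64(0.589), np.float64(0.253)), (np.float64(0.588), np.float64(0.253))]
210 [(np.float64(0.607), np.float64(0.257)), (np.float64(0.607), np.float64(0.258)), (np.float64(0.596), np.float64(0.251))
[... 1148 characters left out ...]
4)), (np.float64(0.587), np.float64(0.197))]
226 [(np.float64(0.372), np.float64(0.004)), (np.float64(0.592), np.float64(0.192)), (np.float64(0.591), np.float64(0.192)), (np.float64(0.365), np.float64(0.004))]
228 [(np.float64(0.381), np.float64(0.003)), (np.float64(0.38), np.float64(0.004)), (np.float64(0.376), np.float64(0.001)), (np.float64(0.38), np.float64(0.007))]
230 [(np.float64(0.392), np.float64(0.003)), (np.float64(0.39), np.float64(0.003)), (np.float64(0.39), np.float64(0.004)), (np.float64(0.391), np.float64(0.007))]
232 [(np.float64(0.404), np.float64(0.004)), (np.float64(0.401), np.float64(0.003)), (np.float64(0.403), np.float64(0.006)), (np.float64(0.412), np.float64(0.016))]
```

```bash
python3 - <<'E'
from h import *
plan((.4424,-.0368,.1135,98.6))
E
```

```text
[-0.043  4.675 -0.173] [ 0.00375 -0.0025  -1.68   ]
t 5.0 pos [ 0.4205 -0.2696  0.1047] F [-0.45  0.59 -2.55] T [0.107 0.193 0.09 ] w 0.0437 j [-0.7   0.47  1.98  0.    0.7  -2.19]
```

Emit:
apply_moves(series=[0,0.3,-0.1,0,0,-0.1,20,0,0.8,-0.17,0,0,-0.3,20,0,1.3,-0.17,0,0,-0.5,20,0,1.8,-0.17,0,0,-0.7,20,-0.02,2.3,-0.17,0,0,-0.9,20,-0.02,2.8,-0.17,0,0,-1.1,20,-0.03,3.3,-0.17,0,0,-1.3,20,-0.03,3.8,-0.17,0,0,-1.5,20,-0.04,4.2,-0.17,0,0,-1.65,20,-0.04,4.5,-0.17,0,0,-1.68,20,-0.04,4.67,-0.17,0,0,-1.68,20,-0.04,4.67,-0.17,0,0,-1.68,20])

```text
clock: 6.2
eef_pos: [0.4421, -0.0361, 0.1138]
ee_rot: [-0.238, 3.132, 0.0]
ft_force: [-0.1, 0.3, -1.4]
grip_width: 0.0437
```

```bash
python3 - <<'E'
from h import *
plan((.5017,-.0279,.1135,98.6))
snap('scene','s3');p,d,W=cloud('scene','s3')
w=W[170:260,290:380].reshape(-1,3)
u=np.array([.9888,.1495]);v=np.array([-.1495,.9888])
a=(w[:,:2]-[.590,-.0145])@u;b=(w[:,:2]-[.590,-.0145])@v
m=(w[:,2]>.18)&(w[:,2]<.225)&(abs(a+.06)<.04)&(abs(b)<.03);print('hook',m.sum(),a[m].min(),a[m].max(),b[m].min(),b[m].max(),w[m][:,2].max())
m=(w[:,2]>.183)&(w[:,2]<.225)&(abs(a)<.012)&(abs(b)<.03);print('loop',m.sum(),np.median(a[m]),b[m].min(),b[m].max(),w[m][:,2].min())
crop('s3',150,270,280,420,5,'c6')
E
```

```text
[-1.203 -0.018  0.006] [0.00125 0.00125 0.0125 ]
t 6.2 pos [ 0.4421 -0.0361  0.1138] F [-0.13  0.25 -1.36] T [-0.013  0.271 -0.031] w 0.0437 j [-0.23  0.39  2.1   0.    0.65 -1.95]Traceback (most recent call last):
  File "<stdin>", line 7, in <module>
    return umr_minimum(a, axis, None, out, keepdims, initial, where)
ValueError: zero-size array to reduction operation minimum which has no identity
```

```bash
python3 - <<'E'
from h import *
crop('s3',150,270,280,420,5,'c6')
p,d,W=cloud('scene','s3')
u=np.array([.9888,.1495]);v=np.array([-.1495,.9888])
w=W[200:260,300:375].reshape(-1,3);a=(w[:,:2]-[.590,-.0145])@u;b=(w[:,:2]-[.590,-.0145])@v
m=(w[:,2]>.183)&(w[:,2]<.222)&(abs(a)<.012)&(abs(b)<.03);print('loop',m.sum(),np.median(a[m]),b[m].min(),b[m].max(),w[m][:,2].min())
m=(w[:,2]>.105)&(w[:,2]<.18)&(a>-.06)&(a<.1)&(abs(b)<.05);print('car',m.sum(),a[m].max(),b[m].min(),b[m].max(),w[m][:,2].max())
E
```

```text
loop 42 -0.0008585826634724902 -0.01898698314823004 0.020435088495253332 0.18858509054811856
car 503 0.04834493550540035 -0.021185443971513746 0.023341893229656952 0.14663696571537677
```

View pics/c6.png

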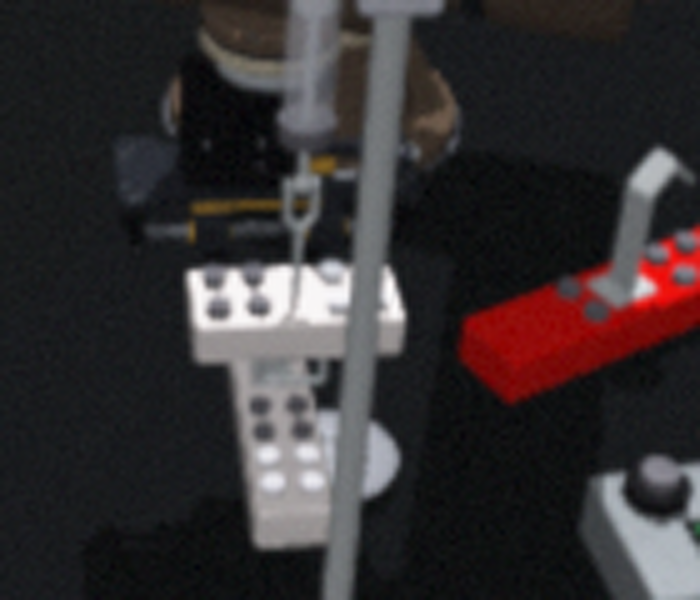

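c6 shows the carrier lined up under the loop, with a lateral offset below 1 mm and the far end at crop (290,540). I'll insert the hook slowly.

Emit:
apply_moves(series=[-0.15,0,0,0,0,0,20,-0.3,0,0,0,0,0,20,-0.45,0,0,0,0,0,20,-0.6,0,0,0,0,0,20,-0.75,0,0,0,0,0,20,-0.9,0,0,0,0,0,20,-1.05,0,0,0,0,0,20,-1.15,0,0,0,0,0,20,-1.2,0,0,0,0,0,20,-1.2,0,0,0,0,0,20,-1.2,0,0,0,0,0,20])

```text
clock: 7.35
eef_pos: [0.5014, -0.0281, 0.1136]
ee_rot: [0.236, -3.132, -0.0]
ft_force: [-0.3, -0.1, -2.7]
grip_width: 0.0433
```

```bash
python3 - <<'E'
from h import *
snap('scene','s4');plan((.5017,-.0279,.1,98.6))
crop('s4',170,250,300,400,7,'c7')
p,d,W=cloud('scene','s4')
u=np.array([.9888,.1495]);v=np.array([-.1495,.9888])
w=W[195:270,300:375].reshape(-1,3);a=(w[:,:2]-[.590,-.0145])@u;b=(w[:,:2]-[.590,-.0145])@v
for n,l,h,a0,a1 in(('loop+hook',.183,.222,-.03,.03),('car',.105,.16,-.05,.15),('upper',.25,.27,-.04,.04)):
    m=(w[:,2]>l)&(w[:,2]<h)&(a>a0)&(a<a1)&(abs(b)<.065);print(n,m.sum(),a[m].min(),a[m].max(),b[m].min(),b[m].max(),w[m][:,2].min(),w[m][:,2].max())
E
```

```text
[-0.008  0.003  0.272] [ 0.00125 -0.00125  0.00125]
t 7.4 pos [ 0.5013 -0.0281  0.1136] F [-0.42  0.49 -1.85] T [-0.04   0.215  0.001] w 0.0436 j [-0.19  0.46  1.96  0.    0.72 -1.91]
loop+hook 68 -0.013101658761372568 0.017092105515581334 -0.018946957338227693 0.020457249524113326 0.18699412419030825 0.21423113982510178
car 610 -0.04828596634313843 0.10665769565296149 -0.022445961553414422 0.022480773614854375 0.1150404360863867 0.1594464964379182
upper 411 -0.025886908377107755 0.025512663125144015 -0.05505588467445828 0.05426934838001324 0.2500195537452815 0.26895831507893864
```

View pics/c7.png

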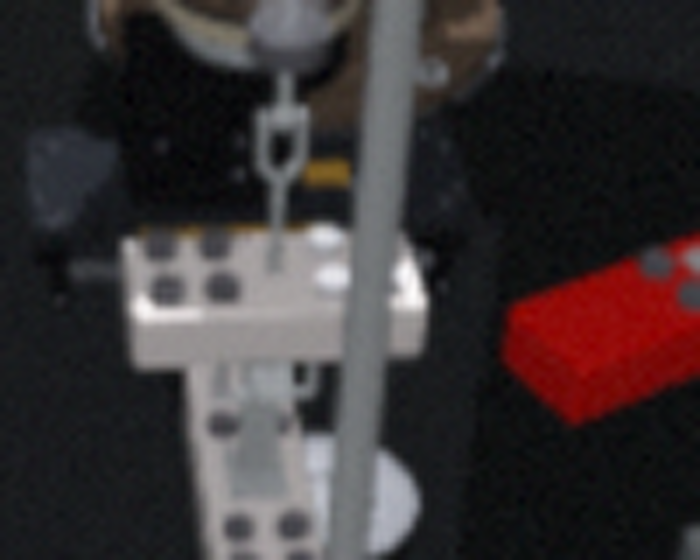

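c7 shows the strap between the loop's upright wires (crop 220 and 308, row 385), with the tip through. I'll average the loaded force, then lower.

```bash
cat >> h.py <<'E'
def avg(n=14):
    F=[];T=[]
    for i in range(n):
        cams.capture('top');s=sensors.state();F.append(s['ft_force']);T.append(s['ft_torque'])
    F=np.array(F);T=np.array(T)
    print('F',F.mean(0).round(3),'sd',F.std(0).round(2),'T',T.mean(0).round(4),T.std(0).round(3),'pos',s['eef_pos'].round(4),'t',s['clock'])
E
python3 -c "
from h import *
avg()"
```

```text
F [ 7.000e-02 -2.000e-03 -2.655e+00] sd [0.5  0.32 0.52] T [ 0.0066  0.2162 -0.002 ] [0.024 0.028 0.039] pos [ 0.5016 -0.0281  0.1136] t 8.1
```

Emit:
apply_moves(series=[0,0,0.06,0,0,0,20,0,0,0.12,0,0,0,20,0,0,0.18,0,0,0,20,0,0,0.24,0,0,0,20,0,0,0.29,0,0,0,20,0,0,0.33,0,0,0,20,0,0,0.37,0,0,0,20,0,0,0.41,0,0,0,20,0,0,0.46,0,0,0,20,0,0,0.51,0,0,0,20,0,0,0.56,0,0,0,20,0,0,0.6,0,0,0,20])

```text
clock: 9.3
eef_pos: [0.5016, -0.0281, 0.0834]
ee_rot: [-0.236, 3.133, 0.0]
ft_force: [-0.0, 0.8, -1.3]
grip_width: 0.0436
```

```bash
python3 -c "
from h import *
avg(8)"
```

```text
F [-0.036 -0.175 -1.772] sd [0.37 0.5  0.4 ] T [ 0.0225  0.1271 -0.0074] [0.03  0.036 0.026] pos [ 0.5017 -0.0281  0.0837] t 9.7
```

Emit:
apply_moves(series=[0,0,0.04,0,0,0,20,0,0,0.08,0,0,0,20,0,0,0.12,0,0,0,20,0,0,0.16,0,0,0,20,0,0,0.2,0,0,0,20,0,0,0.24,0,0,0,20,0,0,0.28,0,0,0,20,0,0,0.32,0,0,0,20,0,0,0.36,0,0,0,20,0,0,0.4,0,0,0,20,0,0,0.44,0,0,0,20,0,0,0.46,0,0,0,20])

```text
clock: 10.9
eef_pos: [0.5016, -0.0281, 0.0605]
ee_rot: [-0.236, 3.133, 0.0]
ft_force: [-0.5, -0.2, 0.1]
grip_width: 0.0436
```

```bash
python3 -c "
from h import *
avg(30)
p,d=snap('scene','s5');p,d,W=cloud('scene','s5')
u=np.array([.9888,.1495]);v=np.array([-.1495,.9888])
w=W[195:290,300:375].reshape(-1,3);a=(w[:,:2]-[.590,-.0145])@u;b=(w[:,:2]-[.590,-.0145])@v
m=(w[:,2]>.2)&(w[:,2]<.3)&(abs(a)<.04)&(abs(b)<.055);print('upper z',np.percentile(w[m][:,2],[50,70,90]))
p,d,W=cloud('scene','s4');w=W[195:290,300:375].reshape(-1,3);a=(w[:,:2]-[.590,-.0145])@u;b=(w[:,:2]-[.590,-.0145])@v
m=(w[:,2]>.24)&(w[:,2]<.34)&(abs(a)<.04)&(abs(b)<.055);print('upper z before',np.percentile(w[m][:,2],[50,70,90]))
crop('s5',170,290,290,430,5,'c8')
"
```

```text
F [-0.154 -0.056  0.092] sd [0.49 0.46 0.5 ] T [0.0498 0.0093 0.0098] [0.029 0.027 0.027] pos [ 0.5016 -0.0281  0.0606] t 12.4
upper z [0.21861107 0.22067903 0.24795992]
upper z before [0.2524545  0.2536963  0.25879955]
```

View pics/c8.png

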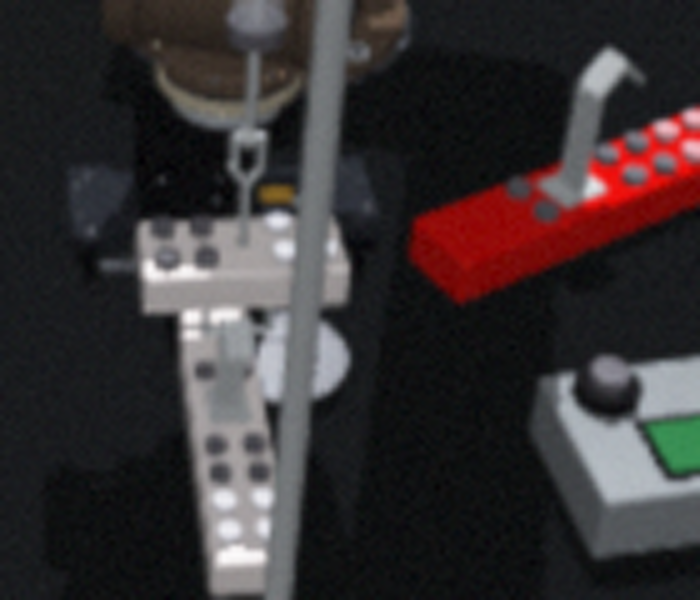

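Emit:
apply_moves(series=[0,0,0,0,0,0,20,0,0,0,0,0,0,20,0,0,0,0,0,0,44,0,0,0,0,0,0,46,0,0,0,0,0,0,47,0,0,0,0,0,0,48,0,0,0,0,0,0,49,0,0,0,0,0,0,51,0,0,0,0,0,0,54,0,0,0,0,0,0,60,0,0,0,0,0,0,70,0,0,0,0,0,0,80], squeeze=3)

```text
clock: 13.65
eef_pos: [0.5016, -0.0281, 0.0606]
ee_rot: [-0.236, 3.133, 0.0]
ft_force: [-0.1, -1.3, -0.1]
grip_width: 0.0677
```

Emit:
apply_moves(series=[0,0,0,0,0,0,90,0,0,0,0,0,0,90,0,0,0,0,0,0,90])

```text
clock: 13.95
eef_pos: [0.5016, -0.0281, 0.0606]
ee_rot: [-0.236, 3.133, 0.0]
ft_force: [-0.2, 0.0, 0.0]
grip_width: 0.085
```

```bash
cat >> h.py <<'E'
def hang(tag):
    p,d=snap('scene',tag);p,d,W=cloud('scene',tag)
    u=np.array([.9888,.1495]);v=np.array([-.1495,.9888])
    w=W[190:300,295:380].reshape(-1,3);q=p[190:300,295:380].reshape(-1,3).astype(int)
    a=(w[:,:2]-[.590,-.0145])@u;b=(w[:,:2]-[.590,-.0145])@v
    m=(w[:,2]>.2)&(w[:,2]<.24)&(abs(a)<.04)&(abs(b)<.055)
    k=(w[:,2]>.05)&(w[:,2]<.1)&(a>.0)&(a<.15)&(abs(b)<.035)&(q.min(1)>60)
    print(tag,'upper z',np.percentile(w[m][:,2],[50,70]).round(4),'a',a[m].mean().round(4),'lower z50,80',np.percentile(w[k][:,2],[50,80]).round(4),'amax',np.percentile(a[k],99).round(4),'b',np.percentile(b[k],[2,50,98]).round(4),sensors.state()['clock'])
E
python3 -c "
from h import *
for i in range(5): hang('s6%d'%i)
plan()"
```

```text
s60 upper z [0.2197 0.2212] a 0.0089 lower z50,80 [0.0879 0.0914] amax 0.1059 b [-0.0211 -0.0051  0.0185] 14.0
s61 upper z [0.2197 0.2209] a 0.0087 lower z50,80 [0.0877 0.0913] amax 0.1053 b [-0.0211 -0.005   0.0183] 14.05
s62 upper z [0.2198 0.2212] a 0.0086 lower z50,80 [0.0876 0.091 ] amax 0.105 b [-0.0211 -0.0049  0.0185] 14.1
s63 upper z [0.2197 0.221 ] a 0.0082 lower z50,80 [0.0875 0.0908] amax 0.1042 b [-0.0211 -0.0049  0.0186] 14.15
s64 upper z [0.2196 0.2209] a 0.0078 lower z50,80 [0.0873 0.0906] amax 0.1036 b [-0.0211 -0.0047  0.0189] 14.2
t 14.2 pos [ 0.5016 -0.0281  0.0606] F [-0.23  0.45 -0.16] T [0.066 0.031 0.012] w 0.0853 j [-0.19  0.55  2.    0.    0.59 -1.91]
```

Emit:
apply_moves(series=[0.1,0,0,0,0,0,90,0.25,0,0,0,0,0,90,0.45,0,0,0,0,0,90,0.65,0,0,0,0,0,90,0.85,0,0,0,0,0,90,1.1,0,0,0,0,0,90,1.3,0,0,0,0,0,90,1.3,0,-0.6,0,0,0,90,1.3,0,-1.4,0,0,0,90,1.3,0,-2.4,0,0,0,50,1.3,0,-2.8,0,0,0,0,1.3,0,-2.8,0,0,0,0])

```text
clock: 15.4
eef_pos: [0.4379, -0.0382, 0.2032]
ee_rot: [-0.235, 3.127, -0.003]
ft_force: [0.2, -0.6, -1.5]
grip_width: 0.0673
```

```bash
python3 - <<'E'
from h import *
for i in range(4): hang('s7%d'%i)
p,d,W=cloud('scene','s73')
w=W[235:262,398:428]; m=(w[...,2]>.062)
# button: dark top plate
pts=w[m];print('btn',len(pts),pts.mean(0).round(4),np.percentile(pts[:,2],[20,50,80,95]).round(4))
(c),r=cv2.minEnclosingCircle((pts[pts[:,2]>np.percentile(pts[:,2],50)-.003][:,:2]*1000).astype(np.float32));print(c,r)
p,d,W=cloud('top','t0');w=W[175:215,200:248].reshape(-1,3);m=w[:,2]>.066
pts=w[m];print('top btn',len(pts),pts.mean(0).round(4),pts.min(0),pts.max(0))
pp,dd=snap('top','t1')
s=np.load('s73.npz')['p'][225:285,385:465,::-1];t=pp[165:220,195:255,::-1]
s=cv2.resize(s,(400,300),interpolation=cv2.INTER_CUBIC);t=cv2.resize(t,(327,300),interpolation=cv2.INTER_CUBIC)
cv2.imwrite('pics/c9.png',np.hstack([s,t]))
plan()
E
```

```text
s70 upper z [0.2198 0.221 ] a 0.008 lower z50,80 [0.0874 0.0905] amax 0.1037 b [-0.0211 -0.005   0.0184] 15.45
s71 upper z [0.2197 0.2212] a 0.0085 lower z50,80 [0.0873 0.0911] amax 0.1045 b [-0.0211 -0.0051  0.0188] 15.5
s72 upper z [0.2195 0.221 ] a 0.0083 lower z50,80 [0.0877 0.0911] amax 0.1045 b [-0.0211 -0.0052  0.0183] 15.55
s73 upper z [0.2195 0.2209] a 0.0088 lower z50,80 [0.0879 0.0912] amax 0.1052 b [-0.0212 -0.0049  0.0187] 15.6
btn 110 [0.5337 0.2126 0.0833] [0.0645 0.0673 0.075  0.0774]
(928.3019409179688, 101.26417541503906) 449.3139953613281
top btn 43 [0.482  0.1756 0.2853] [ 0.2544041  -0.10604168  0.06628694] [0.53107919 0.22698792 1.91047481]
t 15.65 pos [ 0.4367 -0.0378  0.1993] F [-0.7   0.32  0.28] T [-0.003  0.014 -0.043] w 0.0472 j [-0.24  0.25  2.01  0.    0.88 -1.96]
```

View pics/c9.png

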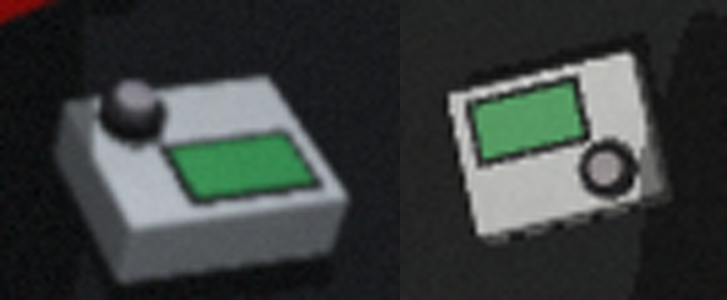

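c9 shows the grey button with its dark collar at scene (411.6,244.4) and top (233.2,195.8).

```bash
python3 - <<'E'
from h import *
for n,tag,u,v in(('scene','s73',411.6,244.4),('top','t1',233.2,195.8)):
    p,d,W=cloud(n,tag);ui,vi=round(u),round(v)
    dd=np.median(d[vi-1:vi+2,ui-1:ui+2]);print(n,W[vi-3:vi+4,ui,2].round(3),world(n,u,v,dd).round(4))
hang('s80');plan((.51,.214,.20,98.6),(.51,.214,.1,98.6))
E
```

```text
scene [0.077 0.077 0.075 0.076 0.075 0.074 0.07 ] [0.5185 0.2164 0.0751]
top [0.068 0.075 0.068 0.075 0.071 0.069 0.056] [0.5114 0.2097 0.0723]
s80 upper z [0.2197 0.221 ] a 0.0092 lower z50,80 [0.088  0.0913] amax 0.1062 b [-0.0211 -0.0051  0.018 ] 15.7
[-2.2    4.761 -0.011] [ 0.00625 -0.015    0.     ]
[-2.205  4.759  1.989] [ 0.00625 -0.015    0.     ]
t 15.7 pos [ 0.4368 -0.0378  0.1994] F [-0.51  0.68 -0.7 ] T [ 0.027 -0.01   0.034] w 0.0433 j [-0.24  0.25  2.01  0.    0.89 -1.96]
```

Emit:
apply_moves(series=[0,0.9,0,0,0,0,0,0,1.8,0,0,0,0,0,-0.3,2.7,0,0,0,0,0,-0.9,3.5,0,0,0,0,0,-1.5,4.2,0,0,0,0,0,-2.1,4.7,0,0,0,0,0,-2.3,4.74,0.4,0,0,0,0,-2.3,4.74,1.0,0,0,0,0,-2.3,4.74,1.6,0,0,0,0,-2.3,4.74,2.0,0,0,0,0,-2.3,4.74,2.0,0,0,0,0,-2.3,4.74,2.0,0,0,0,0])

```text
clock: 16.9
eef_pos: [0.5155, 0.2136, 0.1003]
ee_rot: [0.236, -3.131, 0.0]
ft_force: [0.5, 0.6, -0.9]
grip_width: 0.0005
```

```bash
python3 - <<'E'
from h import *
for i in range(3): hang('s9%d'%i)
plan((.515,.214,.08,98.6))
crop('s92',190,290,330,470,5,'d1')
E
```

```text
s90 upper z [0.2197 0.2211] a 0.0081 lower z50,80 [0.0876 0.091 ] amax 0.1035 b [-0.021  -0.005   0.0185] 16.95
s91 upper z [0.2195 0.221 ] a 0.0078 lower z50,80 [0.0872 0.0905] amax 0.103 b [-0.0212 -0.0049  0.0189] 17.0
s92 upper z [0.2196 0.221 ] a 0.0077 lower z50,80 [0.0874 0.0906] amax 0.1021 b [-0.0211 -0.0046  0.0187] 17.05
[0.021 0.007 0.433] [0.00125 0.01125 0.00125]
t 17.05 pos [0.5161 0.2138 0.1017] F [0.34 0.47 0.4 ] T [0.031 0.011 0.054] w 0.0005 j [ 0.27  0.54  1.84  0.    0.76 -1.45]
```

View pics/d1.png

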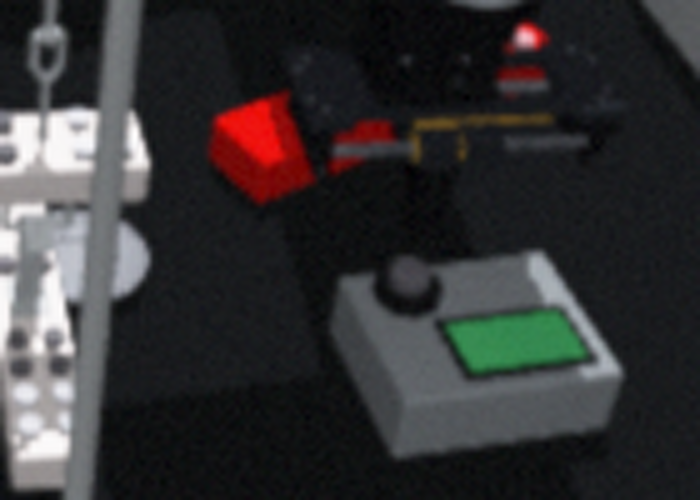

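```bash
python3 - <<'E'
from h import *
c=cams.get_calibration('scene')
for q in [(.5155,.2136,.1003),(.5155,.2136,.075)]:
    k=c['mtx']@(c['extrinsics']@np.r_[q,1])[:3];print((k[:2]/k[2]-[330,190])*5)
p,d,W=cloud('scene','s92')
for r in range(222,252,2): print(r,[tuple(W[r,cc].round(3).tolist()) for cc in (408,412,417)])
E
```

```text
[409.85185104 237.67625668]
[402.72940571 268.47303264]
222 [(0.321, 0.244, 0.003), (0.517, 0.203, 0.162), (0.553, 0.207, 0.192)]
224 [(0.332, 0.242, 0.003), (0.515, 0.205, 0.152), (0.522, 0.217, 0.159)]
226 [(0.341, 0.241, 0.001), (0.518, 0.205, 0.148), (0.525, 0.217, 0.154)]
228 [(0.354, 0.239, 0.002), (0.52, 0.206, 0.142), (0.526, 0.219, 0.148)]
230 [(1.357, -0.032, 0.838), (0.52, 0.207, 0.134), (0.526, 0.22, 0.14)]
232 [(0.377, 0.236, 0.003), (0.522, 0.208, 0.128), (0.526, 0.221, 0.132)]
234 [(0.385, 0.235, 0.001), (0.523, 0.209, 0.121), (0.526, 0.223, 0.125)]
236 [(0.395, 0.234, 0.0), (0.525, 0.21, 0.115), (0.393, 0.265, 0.002)]
238 [(0.409, 0.232, 0.003), (0.525, 0.211, 0.107), (0.41, 0.262, 0.007)]
240 [(0.418, 0.231, 0.003), (0.417, 0.244, 0.003), (0.416, 0.261, 0.004)]
242 [(0.503, 0.208, 0.07), (0.51, 0.218, 0.077), (0.427, 0.259, 0.004)]
244 [(0.515, 0.206, 0.072), (0.519, 0.217, 0.077), (0.501, 0.238, 0.062)]
246 [(0.518, 0.207, 0.067), (0.524, 0.217, 0.074), (0.515, 0.235, 0.067)]
248 [(0.527, 0.206, 0.067), (0.524, 0.218, 0.066), (0.523, 0.234, 0.065)]
250 [(0.529, 0.207, 0.06), (0.531, 0.218, 0.063), (0.522, 0.235, 0.057)]
```

Emit:
apply_moves(series=[0,0,0,0,0,0,0,0,0,0,0,0,0,0,0,0,0,0,0,0,0,0,0,0,0,0,0,0,0,0,0,0,0,0,0,0,0,0,0,0,0,0,0,0,0,0,0,0,0,0,0,0,0,0,0,0,0,0,0,0,0,0,0,0,0,0,0,0,0,0,0,0,0,0,0,0,0,0,0,0,0,0,0,0])

```text
clock: 18.25
eef_pos: [0.5156, 0.2137, 0.1006]
ee_rot: [0.236, -3.133, -0.0]
ft_force: [0.5, 0.5, -0.5]
grip_width: 0.0004
```

Emit:
apply_moves(series=[0,0,0,0,0,0,0,0,0,0,0,0,0,0,0,0,0,0,0,0,0,0,0,0,0,0,0,0,0,0,0,0,0,0,0,0,0,0,0,0,0,0,0,0,0,0,0,0,0,0,0,0,0,0,0,0,0,0,0,0,0,0,0,0,0,0,0,0,0,0,0,0,0,0,0,0,0,0,0,0,0,0,0,0])

```text
clock: 19.45
eef_pos: [0.5156, 0.2137, 0.1006]
ee_rot: [-0.236, 3.133, 0.0]
ft_force: [-0.0, 0.8, 0.1]
grip_width: 0.0008
```

Emit:
apply_moves(series=[0,0,0,0,0,0,0,0,0,0,0,0,0,0,0,0,0,0,0,0,0,0,0,0,0,0,0,0,0,0,0,0,0,0,0,0,0,0,0,0,0,0,0,0,0,0,0,0,0,0,0,0,0,0,0,0,0,0,0,0,0,0,0,0,0,0,0,0,0,0,0,0,0,0,0,0,0,0,0,0,0,0,0,0])

```text
clock: 20.65
eef_pos: [0.5156, 0.2137, 0.1007]
ee_rot: [-0.236, 3.133, 0.0]
ft_force: [0.2, 0.6, 1.3]
grip_width: 0.0002
```

Emit:
apply_moves(series=[0,0,0,0,0,0,0,0,0,0,0,0,0,0,0,0,0,0,0,0,0,0,0,0,0,0,0,0,0,0,0,0,0,0,0,0,0,0,0,0,0,0,0,0,0,0,0,0,0,0,0,0,0,0,0,0,0,0,0,0,0,0,0,0,0,0,0,0,0,0,0,0,0,0,0,0,0,0,0,0,0,0,0,0])

```text
clock: 21.85
eef_pos: [0.5156, 0.2137, 0.1006]
ee_rot: [-0.236, 3.133, 0.0]
ft_force: [0.0, -0.9, -0.8]
grip_width: 0.0005
```

```bash
python3 - <<'E'
from h import *
for i in range(18): hang('w%d'%i)
E
```

```text
w0 upper z [0.2195 0.2208] a 0.0081 lower z50,80 [0.0875 0.0908] amax 0.1035 b [-0.0211 -0.005   0.0188] 21.9
w1 upper z [0.2197 0.221 ] a 0.0084 lower z50,80 [0.0876 0.0913] amax 0.1046 b [-0.021  -0.0051  0.0185] 21.95
w2 upper z [0.2197 0.221 ] a 0.0087 lower z50,80 [0.0875 0.0913] amax 0.105 b [-0.0212 -0.0049  0.0182] 22.0
w3 upper z [0.2197 0.2211] a 0.0088 lower z50,80 [0.0878 0.0912] amax 0.1057 b [-0.0211 -0.0051  0.0181] 22.05
w4 upper z [0.2196 0.2212] a 0.0088 lower z50,80 [0.0879 0.0915] amax 0.1059 b [-0.0212 -0.0049  0.0183] 22.1
w5 upper z [0.2197 0.221 ] a 0.0091 lower z50,80 [0.088  0.0913] amax 0.1053 b [-0.0211 -0.005   0.0182] 22.15
w6 upper z [0.2195 0.2209] a 0.0089 lower z50,80 [0.088  0.0917] amax 0.1055 b [-0.0211 -0.005   0.0185] 22.2
w7 upper z [0.2196 0.2209] a 0.0087 lower z50,80 [0.0878 0.0911] amax 0.1054 b [-0.0211 -0.005   0.0183] 22.25
w8 upper z [0.2197 0.221 ] a 0.0085 lower z50,80 [0.0876 0.0911] amax 0.1049 b [-0.0211 -0.0052  0.0183] 22.3
w9 upper z [0.2198 0.2212] a 0.0084 lower z50,80 [0.0875 0.0912] amax 0.1051 b [-0.0211 -0.005   0.0184] 22
[... 189 characters left out ...]
5 b [-0.0211 -0.0048  0.0185] 22.45
w12 upper z [0.2199 0.2211] a 0.008 lower z50,80 [0.087  0.0908] amax 0.1031 b [-0.0211 -0.0047  0.0189] 22.5
w13 upper z [0.2198 0.2212] a 0.0079 lower z50,80 [0.0871 0.0905] amax 0.1031 b [-0.0211 -0.0047  0.0193] 22.55
w14 upper z [0.2197 0.2209] a 0.0079 lower z50,80 [0.0871 0.0907] amax 0.1024 b [-0.0211 -0.0049  0.0189] 22.6
w15 upper z [0.2196 0.221 ] a 0.0079 lower z50,80 [0.0872 0.0906] amax 0.1034 b [-0.0211 -0.0048  0.0187] 22.65
w16 upper z [0.2198 0.2209] a 0.008 lower z50,80 [0.0871 0.0909] amax 0.103 b [-0.0212 -0.0048  0.0194] 22.7
w17 upper z [0.2196 0.2208] a 0.008 lower z50,80 [0.0873 0.0907] amax 0.1032 b [-0.0211 -0.0047  0.0187] 22.75
```

The vertical bounce is nil. A pendulum swing of ±1.4 mm remains and is decaying, so I'll wait for it to settle, since there is plenty of time.

Emit:
apply_moves(series=[-0.03,0.03,0,0,0,0,0,-0.03,0.03,0,0,0,0,0,-0.03,0.03,0,0,0,0,0,-0.03,0.03,0,0,0,0,0,-0.03,0.03,0,0,0,0,0,-0.03,0.03,0,0,0,0,0,-0.03,0.03,0,0,0,0,0,-0.03,0.03,0,0,0,0,0,-0.03,0.03,0,0,0,0,0,-0.03,0.03,0,0,0,0,0,-0.03,0.03,0,0,0,0,0,-0.03,0.03,0,0,0,0,0])

```text
clock: 23.95
eef_pos: [0.5168, 0.2154, 0.1006]
ee_rot: [-0.236, 3.133, 0.0]
ft_force: [-0.6, 0.2, -0.6]
grip_width: 0.0005
```

Emit:
apply_moves(series=[0,0,0,0,0,0,0,0,0,0,0,0,0,0,0,0,0,0,0,0,0,0,0,0,0,0,0,0,0,0,0,0,0,0,0,0,0,0,0,0,0,0,0,0,0,0,0,0,0,0,0,0,0,0,0,0,0,0,0,0,0,0,0,0,0,0,0,0,0,0,0,0,0,0,0,0,0,0,0,0,0,0,0,0])

```text
clock: 25.15
eef_pos: [0.5168, 0.2154, 0.1006]
ee_rot: [0.236, -3.133, -0.0]
ft_force: [0.6, 1.2, -0.7]
grip_width: 0.0007
```

Emit:
apply_moves(series=[0,0,0,0,0,0,0,0,0,0,0,0,0,0,0,0,0,0,0,0,0,0,0,0,0,0,0,0,0,0,0,0,0,0,0,0,0,0,0,0,0,0,0,0,0,0,0,0,0,0,0,0,0,0,0,0,0,0,0,0,0,0,0,0,0,0,0,0,0,0,0,0,0,0,0,0,0,0,0,0,0,0,0,0])

```text
clock: 26.35
eef_pos: [0.5168, 0.2154, 0.1006]
ee_rot: [0.236, -3.133, -0.0]
ft_force: [0.2, 0.3, 0.6]
grip_width: 0.0006
```

Emit:
apply_moves(series=[0,0,0,0,0,0,0,0,0,0,0,0,0,0,0,0,0,0,0,0,0,0,0,0,0,0,0,0,0,0,0,0,0,0,0,0,0,0,0,0,0,0,0,0,0,0,0,0,0,0,0,0,0,0,0,0,0,0,0,0,0,0,0,0,0,0,0,0,0,0,0,0,0,0,0,0,0,0,0,0,0,0,0,0])

```text
clock: 27.55
eef_pos: [0.5168, 0.2154, 0.1006]
ee_rot: [-0.236, 3.133, 0.0]
ft_force: [-0.3, -0.0, -0.3]
grip_width: 0.0006
```

Emit:
apply_moves(series=[0,0,0,0,0,0,0,0,0,0,0,0,0,0,0,0,0,0,0,0,0,0,0,0,0,0,0,0,0,0,0,0,0,0,0,0,0,0,0,0,0,0,0,0,0,0,0,0,0,0,0,0,0,0,0,0,0,0,0,0,0,0,0,0,0,0,0,0,0,0,0,0,0,0,0,0,0,0,0,0,0,0,0,0])

```text
clock: 28.75
eef_pos: [0.5168, 0.2154, 0.1006]
ee_rot: [-0.236, 3.133, 0.0]
ft_force: [0.1, 0.5, 0.4]
grip_width: 0.0004
```

Emit:
apply_moves(series=[0,0,0,0,0,0,0,0,0,0,0,0,0,0,0,0,0,0,0,0,0,0,0,0,0,0,0,0,0,0,0,0,0,0,0,0,0,0,0,0,0,0,0,0,0,0,0,0,0,0,0,0,0,0,0,0,0,0,0,0,0,0,0,0,0,0,0,0,0,0,0,0,0,0,0,0,0,0,0,0,0,0,0,0])

```text
clock: 29.95
eef_pos: [0.5168, 0.2154, 0.1006]
ee_rot: [-0.236, 3.133, 0.0]
ft_force: [0.2, -1.0, -0.1]
grip_width: 0.0005
```

Emit:
apply_moves(series=[0,0,0,0,0,0,0,0,0,0,0,0,0,0,0,0,0,0,0,0,0,0,0,0,0,0,0,0,0,0,0,0,0,0,0,0,0,0,0,0,0,0,0,0,0,0,0,0,0,0,0,0,0,0,0,0,0,0,0,0,0,0,0,0,0,0,0,0,0,0,0,0,0,0,0,0,0,0,0,0,0,0,0,0])

```text
clock: 31.15
eef_pos: [0.5168, 0.2154, 0.1006]
ee_rot: [-0.236, 3.133, 0.0]
ft_force: [0.2, 0.7, -0.5]
grip_width: 0.0004
```

Emit:
apply_moves(series=[0,0,0,0,0,0,0,0,0,0,0,0,0,0,0,0,0,0,0,0,0,0,0,0,0,0,0,0,0,0,0,0,0,0,0,0,0,0,0,0,0,0,0,0,0,0,0,0,0,0,0,0,0,0,0,0,0,0,0,0,0,0,0,0,0,0,0,0,0,0,0,0,0,0,0,0,0,0,0,0,0,0,0,0])

```text
clock: 32.35
eef_pos: [0.5168, 0.2154, 0.1006]
ee_rot: [-0.236, 3.133, 0.0]
ft_force: [0.6, 0.3, 0.3]
grip_width: 0.0003
```

Emit:
apply_moves(series=[0,0,0,0,0,0,0,0,0,0,0,0,0,0,0,0,0,0,0,0,0,0,0,0,0,0,0,0,0,0,0,0,0,0,0,0,0,0,0,0,0,0,0,0,0,0,0,0,0,0,0,0,0,0,0,0,0,0,0,0,0,0,0,0,0,0,0,0,0,0,0,0,0,0,0,0,0,0,0,0,0,0,0,0])

```text
clock: 33.55
eef_pos: [0.5168, 0.2154, 0.1006]
ee_rot: [-0.236, 3.133, 0.0]
ft_force: [1.1, -0.9, 0.1]
grip_width: 0.0005
```

```bash
python3 - <<'E'
from h import *
for i in range(18): hang('x%d'%i)
E
```

```text
x0 upper z [0.2197 0.2209] a 0.008 lower z50,80 [0.0871 0.0907] amax 0.1033 b [-0.0211 -0.0048  0.0191] 33.6
x1 upper z [0.2197 0.221 ] a 0.008 lower z50,80 [0.0871 0.0907] amax 0.1036 b [-0.0211 -0.0048  0.0188] 33.65
x2 upper z [0.2196 0.2209] a 0.008 lower z50,80 [0.0873 0.0908] amax 0.1034 b [-0.0211 -0.0048  0.0189] 33.7
x3 upper z [0.2196 0.221 ] a 0.0082 lower z50,80 [0.0873 0.0908] amax 0.104 b [-0.0211 -0.0051  0.0187] 33.75
x4 upper z [0.2197 0.2211] a 0.0082 lower z50,80 [0.0873 0.091 ] amax 0.1037 b [-0.0211 -0.005   0.0191] 33.8
x5 upper z [0.2196 0.221 ] a 0.0086 lower z50,80 [0.0873 0.0908] amax 0.1046 b [-0.0211 -0.0049  0.0185] 33.85
x6 upper z [0.2198 0.2212] a 0.0086 lower z50,80 [0.0874 0.0908] amax 0.1048 b [-0.0211 -0.005   0.0184] 33.9
x7 upper z [0.2195 0.2208] a 0.0086 lower z50,80 [0.0878 0.0911] amax 0.1048 b [-0.0211 -0.005   0.0184] 33.95
x8 upper z [0.2197 0.221 ] a 0.0088 lower z50,80 [0.0876 0.0912] amax 0.1045 b [-0.0211 -0.005   0.0187] 34.0
x9 upper z [0.2196 0.2211] a 0.0087 lower z50,80 [0.0878 0.0914] amax 0.1056 b [-0.0211 -0.005   0.0186] 34.05
[... 191 characters left out ...]
 [-0.0211 -0.005   0.0186] 34.15
x12 upper z [0.2195 0.221 ] a 0.0086 lower z50,80 [0.0875 0.091 ] amax 0.1045 b [-0.0212 -0.0049  0.0182] 34.2
x13 upper z [0.2196 0.221 ] a 0.0084 lower z50,80 [0.0876 0.0909] amax 0.1047 b [-0.0211 -0.0051  0.0187] 34.25
x14 upper z [0.2197 0.221 ] a 0.0083 lower z50,80 [0.0875 0.0908] amax 0.1042 b [-0.0211 -0.005   0.0187] 34.3
x15 upper z [0.2197 0.2208] a 0.0083 lower z50,80 [0.0875 0.091 ] amax 0.1041 b [-0.0211 -0.005   0.0186] 34.35
x16 upper z [0.2197 0.2211] a 0.0081 lower z50,80 [0.0873 0.0906] amax 0.1031 b [-0.0211 -0.0049  0.0185] 34.4
x17 upper z [0.2197 0.2209] a 0.008 lower z50,80 [0.0872 0.0907] amax 0.1033 b [-0.0211 -0.0049  0.0188] 34.45
```

The swing is ±0.9 mm and still decaying. I'll use another 10 s of the spare time before pressing.

Emit:
apply_moves(series=[0,0,0,0,0,0,0,0,0,0,0,0,0,0,0,0,0,0,0,0,0,0,0,0,0,0,0,0,0,0,0,0,0,0,0,0,0,0,0,0,0,0,0,0,0,0,0,0,0,0,0,0,0,0,0,0,0,0,0,0,0,0,0,0,0,0,0,0,0,0,0,0,0,0,0,0,0,0,0,0,0,0,0,0])

```text
clock: 35.65
eef_pos: [0.5168, 0.2154, 0.1006]
ee_rot: [-0.236, 3.133, 0.0]
ft_force: [-0.0, -0.0, 0.3]
grip_width: 0.0005
```

Emit:
apply_moves(series=[0,0,0,0,0,0,0,0,0,0,0,0,0,0,0,0,0,0,0,0,0,0,0,0,0,0,0,0,0,0,0,0,0,0,0,0,0,0,0,0,0,0,0,0,0,0,0,0,0,0,0,0,0,0,0,0,0,0,0,0,0,0,0,0,0,0,0,0,0,0,0,0,0,0,0,0,0,0,0,0,0,0,0,0])

```text
clock: 36.85
eef_pos: [0.5168, 0.2154, 0.1006]
ee_rot: [-0.236, 3.133, 0.0]
ft_force: [0.4, 0.5, -0.0]
grip_width: 0.0007
```

Emit:
apply_moves(series=[0,0,0,0,0,0,0,0,0,0,0,0,0,0,0,0,0,0,0,0,0,0,0,0,0,0,0,0,0,0,0,0,0,0,0,0,0,0,0,0,0,0,0,0,0,0,0,0,0,0,0,0,0,0,0,0,0,0,0,0,0,0,0,0,0,0,0,0,0,0,0,0,0,0,0,0,0,0,0,0,0,0,0,0])

```text
clock: 38.05
eef_pos: [0.5168, 0.2154, 0.1006]
ee_rot: [-0.236, 3.133, 0.0]
ft_force: [0.0, 0.6, 0.8]
grip_width: 0.0008
```

Emit:
apply_moves(series=[0,0,0,0,0,0,0,0,0,0,0,0,0,0,0,0,0,0,0,0,0,0,0,0,0,0,0,0,0,0,0,0,0,0,0,0,0,0,0,0,0,0,0,0,0,0,0,0,0,0,0,0,0,0,0,0,0,0,0,0,0,0,0,0,0,0,0,0,0,0,0,0,0,0,0,0,0,0,0,0,0,0,0,0])

```text
clock: 39.25
eef_pos: [0.5169, 0.2154, 0.1007]
ee_rot: [-0.236, 3.133, 0.0]
ft_force: [0.9, 0.3, -0.2]
grip_width: 0.0006
```

Emit:
apply_moves(series=[0,0,0,0,0,0,0,0,0,0,0,0,0,0,0,0,0,0,0,0,0,0,0,0,0,0,0,0,0,0,0,0,0,0,0,0,0,0,0,0,0,0,0,0,0,0,0,0,0,0,0,0,0,0,0,0,0,0,0,0,0,0,0,0,0,0,0,0,0,0,0,0,0,0,0,0,0,0,0,0,0,0,0,0])

```text
clock: 40.45
eef_pos: [0.5168, 0.2154, 0.1006]
ee_rot: [-0.236, 3.133, 0.0]
ft_force: [-0.0, 0.7, 1.8]
grip_width: 0.0006
```

Emit:
apply_moves(series=[0,0,0,0,0,0,0,0,0,0,0,0,0,0,0,0,0,0,0,0,0,0,0,0,0,0,0,0,0,0,0,0,0,0,0,0,0,0,0,0,0,0,0,0,0,0,0,0,0,0,0,0,0,0,0,0,0,0,0,0,0,0,0,0,0,0,0,0,0,0,0,0,0,0,0,0,0,0,0,0,0,0,0,0])

```text
clock: 41.65
eef_pos: [0.5168, 0.2154, 0.1006]
ee_rot: [-0.236, 3.133, 0.0]
ft_force: [-0.3, 0.4, -0.5]
grip_width: 0.0005
```

Emit:
apply_moves(series=[0,0,0,0,0,0,0,0,0,0,0,0,0,0,0,0,0,0,0,0,0,0,0,0,0,0,0,0,0,0,0,0,0,0,0,0,0,0,0,0,0,0,0,0,0,0,0,0,0,0,0,0,0,0,0,0,0,0,0,0,0,0,0,0,0,0,0,0,0,0,0,0,0,0,0,0,0,0,0,0,0,0,0,0])

```text
clock: 42.85
eef_pos: [0.5168, 0.2154, 0.1006]
ee_rot: [-0.236, 3.133, 0.0]
ft_force: [0.8, -0.5, -0.9]
grip_width: 0.0005
```

Emit:
apply_moves(series=[0,0,0.2,0,0,0,0,0,0,0.36,0,0,0,0,0,0,0.44,0,0,0,0,0,0,0.48,0,0,0,0,0,0,0.52,0,0,0,0,0,0,0.56,0,0,0,0,0,0,0.6,0,0,0,0,0,0,0.6,0,0,0,0])

```text
clock: 43.65
eef_pos: [0.5169, 0.2154, 0.0706]
ee_rot: [-0.236, 3.132, 0.0]
ft_force: [-0.0, -0.4, 1.8]
grip_width: 0.0006
```

Emit:
apply_moves(series=[0,0,0.02,0,0,0,0,0,0,0.04,0,0,0,0,0,0,0.04,0,0,0,0])

```text
clock: 43.95
eef_pos: [0.5169, 0.2154, 0.0687]
ee_rot: [-0.236, 3.132, 0.0]
ft_force: [0.6, 0.8, 3.4]
grip_width: 0.001
```

Emit:
apply_moves(series=[0,0,0.02,0,0,0,0,0,0,0.02,0,0,0,0])

```text
clock: 44.15
eef_pos: [0.5169, 0.2154, 0.0677]
ee_rot: [-0.236, 3.132, 0.0]
ft_force: [-0.8, -0.8, 3.0]
grip_width: 0.0005
```

Emit:
apply_moves(series=[0,0,0.02,0,0,0,0,0,0,0.02,0,0,0,0])

```text
clock: 44.35
eef_pos: [0.5169, 0.2154, 0.0666]
ee_rot: [-0.236, 3.133, 0.0]
ft_force: [0.1, 0.0, 2.6]
grip_width: 0.0005
```

Emit:
apply_moves(series=[0,0,0.02,0,0,0,0,0,0,0.02,0,0,0,0])

```text
clock: 44.55
eef_pos: [0.517, 0.2154, 0.0662]
ee_rot: [-0.236, 3.132, 0.0]
ft_force: [-1.4, 0.3, 9.7]
grip_width: 0.0006
```

```bash
python3 - <<'E'
from h import *
for n,tag,c in(('top','t1',(.5125,.2115)),('scene','s73',(.517,.2165)),('top','t0',(.5125,.2115)),('scene','s0',(.517,.2165))):
    p,d,W=cloud(n,tag);r=np.hypot(W[...,0]-c[0],W[...,1]-c[1])
    for lo,hi in((0,.006),(.006,.011),(.011,.015),(.015,.02),(.02,.026)):
        m=(r>=lo)&(r<hi)&(W[...,2]<.1)&(W[...,2]>.04);print(n,lo,m.sum(),np.percentile(W[m][:,2],[10,50,90]).round(4),p[m].mean().round(0))
    m=(r<.03)&(W[...,2]>.0725)&(W[...,2]<.1);print('c high',m.sum(),W[m].mean(0).round(4))
E
```

```text
top 0 9 [0.0671 0.0736 0.0778] 144.0
top 0.006 17 [0.064  0.0684 0.0741] 114.0
top 0.011 22 [0.0563 0.0632 0.0739] 71.0
top 0.015 35 [0.0452 0.0557 0.0665] 65.0
top 0.02 46 [0.0454 0.0525 0.0613] 112.0
c high 14 [0.512  0.2159 0.0753]
scene 0 11 [0.0737 0.0758 0.077 ] 136.0
scene 0.006 33 [0.0661 0.073  0.0772] 95.0
scene 0.011 38 [0.0546 0.0647 0.0749] 52.0
scene 0.015 63 [0.0519 0.0611 0.067 ] 52.0
scene 0.02 47 [0.0506 0.0529 0.0647] 130.0
c high 39 [0.5143 0.217  0.0753]
top 0 7 [0.0689 0.0748 0.0781] 145.0
top 0.006 19 [0.0636 0.0684 0.0774] 117.0
top 0.011 20 [0.0542 0.065  0.0731] 70.0
top 0.015 36 [0.0487 0.0607 0.0674] 65.0
top 0.02 51 [0.0442 0.0519 0.062 ] 127.0
c high 13 [0.5132 0.2156 0.0764]
scene 0 9 [0.0741 0.0751 0.0759] 138.0
scene 0.006 34 [0.0656 0.0724 0.0756] 93.0
scene 0.011 38 [0.0527 0.0655 0.0749] 51.0
scene 0.015 63 [0.0524 0.0612 0.0669] 54.0
scene 0.02 48 [0.0515 0.0533 0.0634] 138.0
c high 38 [0.5141 0.2177 0.0747]
```

Cloud heights read about 3 mm high here (logger top at 53 mm, against 50). That puts the button top at 72.5 mm and fully down at 66.5 mm, which matches the hard stop felt at 66.2 mm. One more small push, then retreat.

Emit:
apply_moves(series=[0,0,0.01,0,0,0,0,0,0,0.01,0,0,0,0])

```text
clock: 44.75
eef_pos: [0.517, 0.2154, 0.0661]
ee_rot: [-0.236, 3.132, 0.0]
ft_force: [-2.9, -0.9, 15.6]
grip_width: 0.0007
```

Emit:
apply_moves(series=[0,0,-0.1,0,0,0,0,0,0,-0.4,0,0,0,0,0,0,-0.9,0,0,0,0,0,0,-1.4,0,0,0,0,0,0,-1.8,0,0,0,0,0,0,-2.0,0,0,0,0,0,0,-2.0,0,0,0,0,0,0,-2.0,0,0,0,0])

```text
clock: 45.55
eef_pos: [0.5165, 0.2153, 0.1643]
ee_rot: [0.236, -3.132, 0.0]
ft_force: [0.3, -0.5, 0.2]
grip_width: 0.0007
```

```bash
python3 - <<'E'
from h import *
for i in range(0,6): hang('z%d'%i)
plan()
E
```

```text
z0 upper z [0.2197 0.2209] a 0.0081 lower z50,80 [0.0873 0.0909] amax 0.1034 b [-0.0211 -0.0048  0.0186] 45.6
z1 upper z [0.2198 0.2209] a 0.0082 lower z50,80 [0.0874 0.0909] amax 0.1037 b [-0.0211 -0.0049  0.0184] 45.65
z2 upper z [0.2197 0.2211] a 0.0083 lower z50,80 [0.0875 0.091 ] amax 0.1045 b [-0.0211 -0.005   0.0186] 45.7
z3 upper z [0.2198 0.2211] a 0.0082 lower z50,80 [0.0876 0.091 ] amax 0.1039 b [-0.0211 -0.0049  0.0192] 45.75
z4 upper z [0.2197 0.2211] a 0.0084 lower z50,80 [0.0878 0.0913] amax 0.1048 b [-0.0211 -0.005   0.0185] 45.8
z5 upper z [0.2196 0.2209] a 0.0085 lower z50,80 [0.0875 0.0908] amax 0.1044 b [-0.0211 -0.005   0.0184] 45.85
t 45.85 pos [0.5167 0.2153 0.1645] F [ 0.83 -0.08 -0.41] T [0.032 0.028 0.014] w 0.0005 j [ 0.28  0.46  1.78  0.    0.91 -1.44]
```

View pics/z5.png

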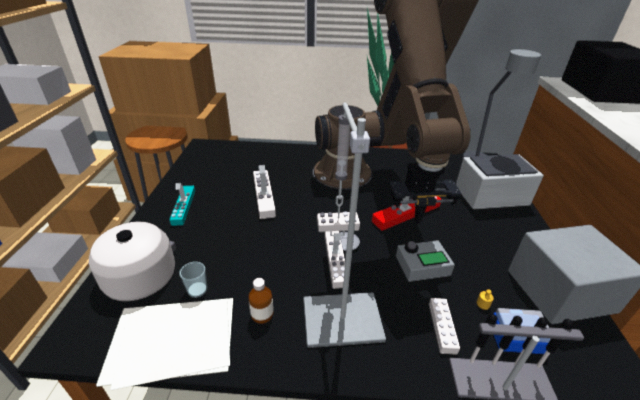

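The picture shows the long carrier hanging from the loop at about (337,258). The button is up again at (412,246), the robot touches nothing, and the bystanders look unmoved.

```bash
python3 -c "
from plant import bot
print(bot.finish_job())"
```

```text
the job is handed in; nothing more can be done
None
```

I hung the smaller white carrier from the wire loop, pressed the record button to its stop, and handed the job in at about 46 s of the 58 s allowed. I left the red, turquoise and larger white carriers alone.

- **Transfer to the balance:** I lowered the carrier slowly until the hand felt about 0.1 N, against about 2.6 N when it carried the full weight. The balance had stretched by about 34 mm. After I let go, the height of both carriers stayed within about 1 mm, so I saw no jerk or bounce.
- **Hanging still:** A small sideways swing stayed after the release, about ±2 mm at the far end. I waited almost 30 s for it to fade, and when I last measured a full swing, about 9 s before the press, it was ±0.9 mm. After the press the six readings spread over about 1.5 mm, so it was small but not perfectly zero.
- **Record button:** It met a hard stop at 66 mm above the table, with the force rising from about 3 N to 10–16 N. I could not read its travel directly. The stop matches the expected fully-down height only after I subtracted the roughly 3 mm by which the camera heights read high at the logger.
- **Final state:** In the last picture the hand is clear of everything and the button is back up. The bystanders look unmoved, by eye only.
- **Camera disagreement:** The two cameras differed by about 4 mm in y. I relied on the scene camera, and the fit with the loop bore that out.

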